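# Stand the painted test panel up on the folding drying stand

### The job

Swing the folded backrest of the drying stand (the red handle at its side moves it) up and over until it stays open against its rests. Then push the flat test panel up onto the stand, bare end last, until it leans squarely on the backrest, painted face outward, with its foot dropped behind both toes and resting back against them. Do not touch the blue painted face, and leave the weight, the stopwatch and the brass cup where they are.

Things in the scene. Friction and masses are not known exactly. Their poses are not given: they have to be found in the camera images.
- stand: Fixed folding drying stand of steel with a very slippery coating. z up, y the way the panel is pushed in, x across; origin on the worktop, midway between the two toes, on the line of their inner faces. Base sheet 136 wide, 4 thick, from y = -18 to 116 mm. Four dark heel ribs slope up at y = 37 to 79, z = 4 to 37, guiding the panel's head onto the backrest, hinged at y = 79, z = 22.
- stand_seat (a point): Seat of the panel's foot, on the base sheet between the dark toes, 4 mm above the worktop. Toes at x = -44 and +44 mm, 14 wide, 74 free between: a ramp from the worktop at y = -40 to a crest 14 mm high at y = -6 to 0, then a drop of 10 mm to the sheet. Seated, the panel stands at 57 degrees, head 174 mm up. Let go beyond the toes it slides back against them, short of them it slides down.
- backrest (a joint): Angle of the slatted backrest (112 wide, 180 long, 4 thick, 0.2 kg), rad: 0 folded flat toward the stand's -y, 22 mm above the worktop and over the toes (start); 1.57 upright, the balance point, below which it falls shut; 1.83, its limit, leaning back toward +y on its rests, where its weight keeps it. No spring, hardly any friction.
- backrest_grip (a point): Middle of the backrest's smooth red round handle, 13 mm thick and 50 long, which sticks out along the stand's -x at the backrest's free end (97 mm from the stand's middle, 41 mm clear of the slats). It moves on a circle of radius 174 mm about the hinge line.
- backrest_hinge (a point): Middle of the backrest's hinge line, which runs along the stand's x axis, 22 mm above the worktop.
- panel: Wooden paint-test panel 100 x 200 x 10 mm, about 0.2 kg, loose, flat on the worktop on the stand's -y side. Origin at the centre of its underside; x across, y along it toward its head (the end nearer the stand), z out of the painted face. Its edges and bare margins may be touched.
- panel_face: The blue painted face of the panel, not to be touched: 84 x 156 mm on the upper side, leaving bare wood 34 mm wide at the foot and 8 to 10 mm at the other edges. Fixed to the panel; origin and axes are the panel's.
- panel_foot (a point): Middle of the panel's foot edge (the bare end away from the stand), halfway through the 10 mm thickness, 100 mm from the panel's centre. When seated it lies about 4 mm beyond the line of the toes' inner faces (stand's y) and 7 mm above the worktop.
- panel_head (a point): Middle of the panel's head edge (the end that comes to lean on the backrest), halfway through the thickness.
- bystander_weight: Brass check weight, 32 mm wide and 44 high, loose, beside the stand; origin under its centre. Not to be moved.
- bystander_stopwatch: Stopwatch, 72 x 55 x 17 mm, loose, lying beside the work; origin under its centre. Not to be moved.
- bystander_cup: Open brass cup with a flange, 67 mm wide and 56 high, loose, standing beside the panel; origin under its centre. Not to be moved.

How it is judged:
By the outcome, as a careful person would: the job done as asked, in the order asked, and still so for the second after the job is handed in, with the robot touching nothing.
It also fails if it takes over 72 s, if anything falls off the work surface, if the arm or the gripper's body presses on something with over 40 N, if the wrist force passes 120 N, or if a joint passes its speed limit or range.

### The arm

A 6-joint arm with a two-finger parallel gripper is mounted at the origin on a cart in front of the work surface, level with it; the furniture and walls round the work are solid. World frame = base frame: x ahead of the robot, y to its left, z up, the work surface at z = 0. Lengths are in m, angles in degrees, forces in N, time in s.
With the tool pointing down it reaches from about 0.375 to 0.9 m from the base axis. Payload 3.1 kg.
Tool frame: the origin (TCP) lies on the centre line of the jaws, within the pads' length; the fingertips stand finger_overhang ahead of it and the grasp point (between the pads) lies 5 mm behind it (finger_overhang is the distance from the TCP to the fingertips, in m); z points along the fingers, y is the line along which they close (so a half turn about z gives the same grasp; the last joint's range is limited). The gripper opens to 87 mm and grips with 3 to 60 N. Pads are 19 mm wide; open, the fingers measure 117 mm over their backs; the gripper's body (75 mm by 190 mm) begins 51 mm behind the grasp point.
Start: joints at [54.46, 30.224, 82.088, -0, 67.689, -10.227], TCP at [0.267, 0.565, 0.237] pointing down, gripper open.
Joint ranges: [-176.69, 176.69], [-43.24, 126.21], [12.49, 139.97], [-82, 262], [0, 151.66], [-163.58, 163.58]. Speed limits (degrees/s): [159.86, 159.86, 180, 180, 180, 180].

### API

Orientations are given as a 3x3 rotation matrix whose columns are the frame's x, y, z axes.
In Python, from rig import read_state, capture, calibration, hand_in, finger_overhang gives the robot as it stands.
- The arm moves only by the tool send_rows, never from a script. Its argument "plan" is a list of rows, each a list of 5 numbers: the closure in counts, from 0 (fully open) to 255 (shut), then the shift along the tool's x, y, z in m, then the turn about the tool's z in rad. A call has 1 to 20 rows; each row shifts and turns the commanded pose from where the row before left it, along the tool's axes as they then stand; what a row does not reach is not made up. A row lasts 1/12 s, in which the tool goes at most 41.7 mm and 7.16 degrees, less where a joint would pass 70% of its speed; a pose out of reach is approached as far as the arm can. A call is refused whole if a number of a shift passes 0.0417 or a number of a turn 0.125, either way. A call with a gripper value outside its range is refused whole. The fingers move at their own pace and stop on an object; the grip force is fixed at half the most. Time passes only in rows, so rows that do not move let the fingers close. It gives the time, the measured TCP pose, the force, the opening and the grip force at its end, in the units of the state.
- read_state(): the state, without advancing time (a new reading comes with each control period).
- capture(name): name is "scene" or "side" or "wrist"; returns (picture, depth): 384x512x3 uint8, blue, green, red; 384x512 float32, m along the optical axis (not along the pixel's ray), 0 where there is no reading.
- calibration(name): a dict with "fx", "fy", "cx", "cy" (pixels), "dist_coeffs" ([k1, k2, p1, p2, k3] as OpenCV has them; the pictures are not rectified), "xyz" and "rotation" of the camera in the world. Camera axes: x right, y down, z forward; pixel columns grow to the right and rows downward; lengths in m; the calibration is good to about 2 mm. A picture is of the moment at which its call begins: read the wrist's pose just before it. calibration takes no time and is no camera call; for the wrist camera it gives the pose at the moment of the call.
- hand_in(): hands the job in; it is judged then, once.
The state is a dict: "time_s": time; "joint_positions": joint angles; "qvel": joint speeds; "tau": joint torques, N m; "position": TCP position; "tcp_rot": TCP orientation; "force": force on the tool from outside, world axes, zero at the start; "moment": the same for the moment, N m; "opening": opening from 0.0 (shut) to 1.0 (fully open); "grasp_force": force on a finger pad.
Only numpy, scipy, OpenCV 4.12 (cv2) and the standard library are available. Lean on these libraries where they do the work, as an engineer would, in place of code of your own. Each camera call takes 0.05 s, during which the arm holds its last target. There are 200 camera calls.

## Working session

There is one attempt and no reset: what is moved stays moved. The work goes in short steps, Python scripts to look and compute and a tool call to move; the robot and the scene stay as the last step left them, time stands still between calls to the robot, and variables do not carry over. Pictures are saved under pics/ and viewed, at most 10 in all, crops included, and the job is handed in when it is done.

Besides the shell and the picture viewer there is one more tool, called after "Call:" by a JSON object that holds its "name" and its "arguments", one argument or row to a line. send_rows: Moves the arm, as the interface text tells. Its arguments: {"type":"object","properties":{"plan":{"type":"array","items":{"type":"array","items":{"type":"number"}}}},"required":["plan"]}

```bash
ls; mkdir -p pics; python3 - <<'E'
from rig import *
import cv2,numpy as np
s=read_state(); print(s['time_s'],s['position'],np.round(s['tcp_rot'],3).tolist(),finger_overhang if not callable(finger_overhang) else finger_overhang())
for n in ("scene","side","wrist"):
    p,d=capture(n); cv2.imwrite(f"pics/{n}0.png",p); np.save(f"pics/{n}0.npy",d)
    c=calibration(n); print(n,{k:np.round(v,4).tolist() for k,v in c.items()})
a=cv2.imread("pics/scene0.png");b=cv2.imread("pics/side0.png")
E
```

```text
pics
0.0 [0.26678069 0.56440821 0.23557139] [[-0.904, 0.428, -0.001], [0.428, 0.904, -0.002], [0.0, -0.002, -1.0]] 0.014
scene {'fx': 430.5785, 'fy': 430.5785, 'cx': 262.5409, 'cy': 187.075, 'dist_coeffs': [-0.037, 0.0, 0.0, 0.0, 0.0], 'xyz': [0.1188, -0.4466, 0.6663], 'rotation': [[0.6792, -0.5059, 0.5317], [-0.7339, -0.4694, 0.4909], [0.0013, -0.7237, -0.6901]]}
side {'fx': 405.7914, 'fy': 405.7914, 'cx': 253.8812, 'cy': 187.3829, 'dist_coeffs': [0.0292, 0.0, 0.0, 0.0, 0.0], 'xyz': [-0.0671, 0.3683, 0.4226], 'rotation': [[-0.5102, -0.3681, 0.7773], [-0.8597, 0.2451, -0.4482], [-0.0255, -0.8969, -0.4415]]}
wrist {'fx': 272.3068, 'fy': 272.3068, 'cx': 252.6896, 'cy': 194.5231, 'dist_coeffs': [-0.0567, 0.0, 0.0, 0.0, 0.0], 'xyz': [0.1915, 0.601, 0.3822], 'rotation': [[0.4272, 0.862, 0.2729], [0.9042, -0.4066, -0.1308], [-0.0018, 0.3026, -0.9531]]}
```

View pics/scene0.png

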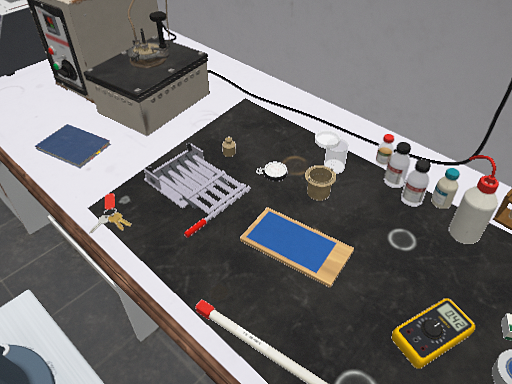

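View pics/side0.png

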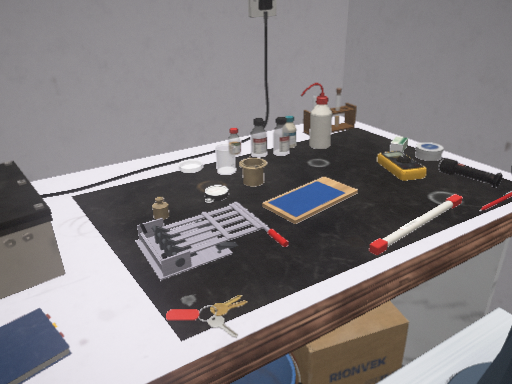

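The scene view shows the folded stand around (197,180) with its red handle at (195,228), the panel at (297,246), the weight at (229,147), the stopwatch at (272,171) and the cup at (320,182). The side view shows the handle at (278,238) and the panel at (311,198).

```bash
cat > h.py <<'E'
import cv2,numpy as np
from rig import *
def rays(c,uv):
    K=np.array([[c['fx'],0,c['cx']],[0,c['fy'],c['cy']],[0,0,1.]])
    n=cv2.undistortPoints(np.float64(uv).reshape(-1,1,2),K,np.float64(c['dist_coeffs'])).reshape(-1,2)
    return np.c_[n,np.ones(len(n))]
def onplane(c,uv,z):
    d=rays(c,uv)@np.array(c['rotation']).T; o=np.array(c['xyz'])
    return o+d*((z-o[2])/d[:,2])[:,None]
def cloud(c,uv,dep):
    uv=np.int32(uv); return rays(c,uv)*dep[uv[:,1],uv[:,0]][:,None]@np.array(c['rotation']).T+np.array(c['xyz'])
def blob(m,near):
    n,l,st,ce=cv2.connectedComponentsWithStats(m.astype(np.uint8))
    ok=[i for i in range(1,n) if st[i,4]>25]
    i=min(ok,key=lambda i:np.hypot(*(ce[i]-near))); return l==i
def px(m): return np.argwhere(m)[:,::-1]
E
cat > m.py <<'E'
from h import *
for n,pn,hn in (("scene",(297,246),(195,228)),("side",(311,198),(278,238))):
    p=cv2.imread(f"pics/{n}0.png"); D=np.load(f"pics/{n}0.npy"); c=calibration(n)
    H,S,V=cv2.split(cv2.cvtColor(p,cv2.COLOR_BGR2HSV))
    bl=blob((H>100)&(H<125)&(S>120)&(V>60),pn)
    wood=(H>8)&(H<25)&(S>60)&(V>110)
    pan=blob((wood|bl),pn)
    for nm,m in (("blue",bl),("panel",pan)):
        r=cv2.minAreaRect(np.float32(onplane(c,px(m),.01)[:,:2]*1000)); print(n,nm,m.sum(),np.round(r[0],1),np.round(r[1],1),round(r[2],2), np.round(cv2.boxPoints(r)).tolist())
    red=blob(((H<6)|(H>174))&(S>150)&(V>90),hn)
    r=cv2.minAreaRect(np.float32(onplane(c,px(red),.022+.0)[:,:2]*1000)); print(n,'red',red.sum(),np.round(r[0],1),np.round(r[1],1),round(r[2],1),'cloud',np.round(np.median(cloud(c,px(red),D),0)*1000,1))
    x0,y0,x1,y1=(130,120,270,245) if n=="scene" else (125,140,295,280)
    cv2.imwrite(f"pics/{n}_crop.png",cv2.resize(p[y0:y1,x0:x1],None,fx=4.5,fy=4.5,interpolation=cv2.INTER_CUBIC))
    # stand cloud
    yy,xx=np.mgrid[y0:y1,x0:x1]; uv=np.c_[xx.ravel(),yy.ravel()]; P=cloud(c,uv,D)*1000
    k=(S[y0:y1,x0:x1].ravel()<60)&(V[y0:y1,x0:x1].ravel()>90)&(P[:,2]>12)&(P[:,2]<70)
    print('stand',k.sum(),P[k].min(0).round(),P[k].max(0).round(), np.round(cv2.minAreaRect(np.float32(P[k][:,:2]))[0]),cv2.minAreaRect(np.float32(P[k][:,:2]))[1:])
c=calibration("scene");D=np.load("pics/scene0.npy")
for u in ((229,147),(272,171),(320,175),(320,190)): print(u,cloud(c,[u],D).round(3))
E
python3 m.py
```

```text
scene blue 2596 [ 552.4 -121.6] [ 82.3 155.2] 9.59 [[499.0, -52.0], [525.0, -205.0], [606.0, -191.0], [580.0, -38.0]]
scene panel 4269 [ 551.3 -134.7] [107.3 201.9] 9.62 [[482.0, -44.0], [515.0, -243.0], [621.0, -225.0], [587.0, -26.0]]
scene red 145 [440.9  30.9] [52.8 15.9] 1.2 cloud [437.5  26.7  27.9]
stand 2787 [423. -78.  12.] [689. 428.  53.] [581. 165.] ((507.67449951171875, 253.74880981445312), 78.68468475341797)
side blue 1218 [ 553.6 -122.8] [ 80.4 153.2] 9.42 [[501.0, -54.0], [526.0, -205.0], [606.0, -192.0], [581.0, -41.0]]
side panel 2069 [ 549.4 -129.3] [106.4 208.3] 9.47 [[480.0, -35.0], [514.0, -241.0], [619.0, -223.0], [585.0, -18.0]]
side red 139 [442.   28.8] [60.  14.8] 0.5 cloud [435.4  32.4  26.1]
stand 5077 [ 454. -295.   12.] [1028.  236.   68.] [751.  81.] ((454.4369812011719, 626.4522094726562), 49.595458984375)
(229, 147) [[0.656 0.158 0.03 ]]
(272, 171) [[0.671 0.035 0.018]]
(320, 175) [[ 0.722 -0.062  0.031]]
(320, 190) [[ 0.682 -0.092  0.034]]
```

View pics/scene_crop.png

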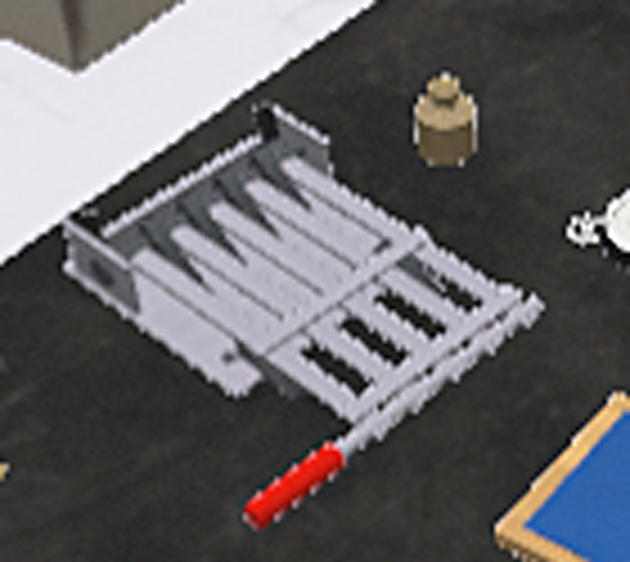

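The enlarged scene view shows the stand: handle (245–345, 445–525), backrest bar end (350,418) to (540,305), base-sheet left corners (240,393) and (68,268), hinge bracket tops (70,222) and (265,105).

View pics/side_crop.png

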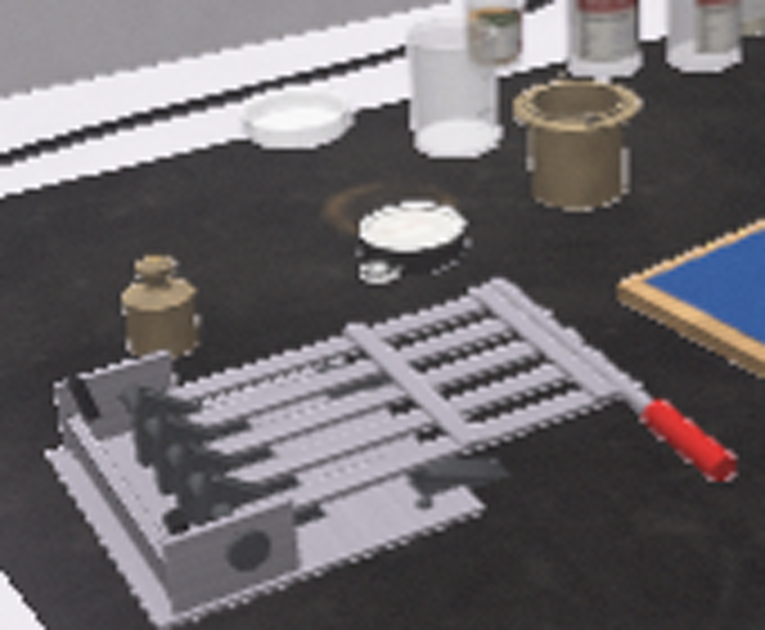

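```bash
python3 - <<'E'
from h import *
c=calibration("scene");D=np.load("pics/scene0.npy")
f=lambda u:(130+(u[0]+.5)/4.5-.5,120+(u[1]+.5)/4.5-.5)
for nm,u,z in (("bar left end",(345,420),.022),("bar right",(542,303),.022),("base FL",(240,395),.004),("base BL",(68,268),.004),("midbar L",(258,352),.024),("midbar R",(425,235),.024)):
    print(nm,onplane(c,[f(u)],z).round(4),cloud(c,[np.round(f(u))],D).round(3))
# red handle axis by PCA, both views, z .022+... use depth
p=cv2.imread("pics/scene0.png")
for n,hn in (("scene",(195,228)),("side",(278,238))):
    p=cv2.imread(f"pics/{n}0.png");c=calibration(n)
    H,S,V=cv2.split(cv2.cvtColor(p,cv2.COLOR_BGR2HSV)); m=blob(((H<6)|(H>174))&(S>110)&(V>70),hn)
    q=onplane(c,px(m),.024)[:,:2]; w,v=np.linalg.eigh(np.cov(q.T)); a=v[:,1]*np.sign(v[0,1]); t=(q-q.mean(0))@a
    print(n,'axis',a.round(3),'mean',q.mean(0).round(4),'ends',(q.mean(0)+a*t.min()).round(4),(q.mean(0)+a*t.max()).round(4))
    uv=px(m).mean(0); print('ctr',uv); d=rays(c,[uv])@np.array(c['rotation']).T
    if n=="scene": o1,d1=np.array(c['xyz']),d[0]
    else:
        o2,d2=np.array(c['xyz']),d[0]; s=np.linalg.lstsq(np.c_[d1,-d2],o2-o1,rcond=None)[0]; print('tri',o1+d1*s[0],o2+d2*s[1])
E
```

```text
bar left end [[0.4809 0.0439 0.022 ]] [[0.491 0.058 0.004]]
bar right [[0.5971 0.0319 0.022 ]] [[0.611 0.046 0.003]]
base FL [[0.468  0.1061 0.004 ]] [[0.468 0.106 0.005]]
base BL [[0.4656 0.239  0.004 ]] [[0.466 0.238 0.005]]
midbar L [[0.4811 0.1048 0.024 ]] [[0.479 0.101 0.028]]
midbar R [[0.5913 0.1073 0.024 ]] [[0.589 0.105 0.026]]
scene axis [0.999 0.049] mean [0.4382 0.0298] ends [0.4117 0.0285] [0.4663 0.0312]
ctr [194.71515152 227.54545455]
side axis [ 0.999 -0.043] mean [0.4386 0.0308] ends [0.4094 0.032 ] [0.4714 0.0294]
ctr [277.82716049 237.41358025]
tri [0.43837454 0.0303111  0.02329847] [0.43875246 0.03049453 0.02362236]
```

Everything is consistent: handle (0.4385, 0.0304, 0.0235), stand origin about (0.5355, 0.125) with yaw near 0, panel centre about (0.555, −0.134) with yaw 9.6°. In the enlarged side view the handle is at (690,440) with a clear approach. I move above the handle.

Call:
{"name": "send_rows", "arguments": {
  "plan": [
    [0,0,0,0,-0.1105],
    [0,0,0,0,-0.1105],
    [0,0,0,0,-0.1105],
    [0,0,0,0,-0.1105],
    [0,-0.0107,-0.0334,0,0],
    [0,-0.0107,-0.0334,0,0],
    [0,-0.0107,-0.0334,0,0],
    [0,-0.0107,-0.0334,0,0],
    [0,-0.0107,-0.0334,0,0],
    [0,-0.0107,-0.0334,0,0],
    [0,-0.0107,-0.0334,0,0],
    [0,-0.0107,-0.0334,0,0],
    [0,-0.0107,-0.0334,0,0],
    [0,-0.0107,-0.0334,0,0],
    [0,-0.0107,-0.0334,0,0],
    [0,-0.0107,-0.0334,0,0],
    [0,-0.0107,-0.0334,0,0],
    [0,-0.0107,-0.0334,0,0],
    [0,-0.0107,-0.0334,0,0],
    [0,-0.0107,-0.0334,0,0]
  ]
}}

```text
time_s: 1.82
position: [0.4386, 0.0289, 0.2365]
tcp_rot: [[-1.0, 0.0, -0.0], [0.0, 1.0, 0.0], [0.0, 0.0, -1.0]]
force: [1.5, 0.3, 0.6]
opening: 1.0
grasp_force: 0.0
```

Call:
{"name": "send_rows", "arguments": {
  "plan": [
    [100,0,0.0015,0.03,0],
    [100,0,0,0.03,0],
    [100,0,0,0.03,0],
    [100,0,0,0.03,0],
    [100,0,0,0.03,0],
    [100,0,0,0.03,0],
    [100,0,0,0.02,0],
    [100,0,0,0.01,0],
    [100,0,0,0.007,0],
    [255,0,0,0,0],
    [255,0,0,0,0],
    [255,0,0,0,0],
    [255,0,0,0,0],
    [255,0,0,0,0],
    [255,0,0,0,0],
    [255,0,0,0,0],
    [255,0,0,0,0],
    [255,0,0,0,0]
  ]
}}

```text
time_s: 3.32
position: [0.4389, 0.0296, 0.0201]
tcp_rot: [[-1.0, -0.003, 0.001], [-0.003, 1.0, -0.003], [-0.001, -0.003, -1.0]]
force: [-3.2, -18.8, 2.9]
opening: 0.135
grasp_force: 30.0
```

```bash
python3 - <<'E'
import numpy as np
t=np.arange(0,1.801,.06); y=-.174*np.cos(t); z=.174*np.sin(t)
print([[255,0,round(a,4),round(-b,4),0] for a,b in zip(np.diff(y),np.diff(z))])
E
```

```text
[[255, 0, np.float64(0.0003), np.float64(-0.0104), 0], [255, 0, np.float64(0.0009), np.float64(-0.0104), 0], [255, 0, np.float64(0.0016), np.float64(-0.0103), 0], [255, 0, np.float64(0.0022), np.float64(-0.0102), 0], [255, 0, np.float64(0.0028), np.float64(-0.0101), 0], [255, 0, np.float64(0.0034), np.float64(-0.0099), 0], [255, 0, np.float64(0.004), np.float64(-0.0097), 0], [255, 0, np.float64(0.0045), np.float64(-0.0094), 0], [255, 0, np.float64(0.0051), np.float64(-0.0091), 0], [255, 0, np.float64(0.0056), np.float64(-0.0088), 0], [255, 0, np.float64(0.0061), np.float64(-0.0084), 0], [255, 0, np.float64(0.0066), np.float64(-0.0081), 0], [255, 0, np.float64(0.0071), np.float64(-0.0076), 0], [255, 0, np.float64(0.0076), np.float64(-0.0072), 0], [255, 0, np.float64(0.008), np.float64(-0.0067), 0], [255, 0, np.float64(0.0084), np.float64(-0.0062), 0], [255, 0, np.float64(0.0087), np.float64(-0.0057), 0], [255, 0, np.float64(0.0091), np.float64(-0.0052), 0], [255, 0, np.float64(0.0093), np.float64(-0.0046), 0], [255, 0, np.float64(0.0096), np.float64(-0.0041), 0], [255, 0, np.float64(0.0098), np.float64(-0.0035), 0], [255, 0, np.float64(0.01), np.float64(-0.0029), 0], [255, 0, np.float64(0.0102), np.float64(-0.0023), 0], [255, 0, np.float64(0.0103), np.float64(-0.0017), 0], [255, 0, np.float64(0.0104), np.float64(-0.0011), 0], [255, 0, np.float64(0.0104), np.float64(-0.0004), 0], [255, 0, np.float64(0.0104), np.float64(0.0002), 0], [255, 0, np.float64(0.0104), np.float64(0.0008), 0], [255, 0, np.float64(0.0103), np.float64(0.0014), 0], [255, 0, np.float64(0.0102), np.float64(0.0021), 0]]
```

Call:
{"name": "send_rows", "arguments": {
  "plan": [
    [255,0,-0.0005,-0.0104,0],
    [255,0,0.0009,-0.0104,0],
    [255,0,0.0016,-0.0103,0],
    [255,0,0.0022,-0.0102,0],
    [255,0,0.0028,-0.0101,0],
    [255,0,0.0034,-0.0099,0],
    [255,0,0.004,-0.0097,0],
    [255,0,0.0045,-0.0094,0],
    [255,0,0.0051,-0.0091,0],
    [255,0,0.0056,-0.0088,0],
    [255,0,0.0061,-0.0084,0],
    [255,0,0.0066,-0.0081,0]
  ]
}}

```text
time_s: 4.32
position: [0.4385, 0.0711, 0.136]
tcp_rot: [[-1.0, -0.005, 0.0], [-0.005, 1.0, -0.007], [-0.0, -0.007, -1.0]]
force: [-2.2, -14.0, 10.6]
opening: 0.141
grasp_force: 30.0
```

Call:
{"name": "send_rows", "arguments": {
  "plan": [
    [255,0,0.0071,-0.0076,0],
    [255,0,0.0076,-0.0072,0],
    [255,0,0.008,-0.0067,0],
    [255,0,0.0084,-0.0062,0],
    [255,0,0.0087,-0.0057,0],
    [255,0,0.0091,-0.0052,0],
    [255,0,0.0093,-0.0046,0],
    [255,0,0.0096,-0.0041,0],
    [255,0,0.0098,-0.0035,0],
    [255,0,0.01,-0.0029,0],
    [255,0,0.0102,-0.0023,0],
    [255,0,0.0103,-0.0017,0],
    [255,0,0.0104,-0.0011,0],
    [255,0,0.0104,-0.0004,0],
    [255,0,0.0104,0.0002,0],
    [255,0,0.0104,0.0008,0],
    [255,0,0.0103,0.0014,0],
    [255,0,0.0102,0.0021,0],
    [255,0,0,0,0]
  ]
}}

```text
time_s: 5.9
position: [0.4373, 0.2467, 0.1881]
tcp_rot: [[-1.0, -0.001, -0.003], [-0.001, 1.0, 0.001], [0.003, 0.001, -1.0]]
force: [-5.4, -0.3, 0.1]
opening: 0.14
grasp_force: 29.9
```

Call:
{"name": "send_rows", "arguments": {
  "plan": [
    [150,0,0,0,0],
    [130,0,0,0,0],
    [130,0,0,0,0],
    [130,0,0,0,0],
    [130,0,0,-0.02,0],
    [130,0,0,-0.03,0],
    [0,0.02,-0.02,-0.03,0],
    [0,0.02,-0.03,0,0],
    [0,0,-0.04,0,0],
    [0,0,-0.04,0,0],
    [0,0,-0.04,0,0],
    [0,0,-0.04,0,0],
    [0,0,-0.04,0,0],
    [0,0,-0.04,0,0],
    [0,0,-0.04,0,0]
  ]
}}

```text
time_s: 7.15
position: [0.399, -0.088, 0.2698]
tcp_rot: [[-1.0, 0.001, 0.003], [0.001, 1.0, -0.001], [-0.003, -0.001, -1.0]]
force: [1.8, 0.8, -0.4]
opening: 0.986
grasp_force: 0.0
```

```bash
python3 - <<'E'
from h import *
for n in ("scene","side"):
    p,d=capture(n); cv2.imwrite(f"pics/{n}1.png",p); np.save(f"pics/{n}1.npy",d)
p=cv2.imread("pics/scene1.png"); cv2.imwrite("pics/sc1c.png",cv2.resize(p[90:240,120:280],None,fx=4,fy=4,interpolation=cv2.INTER_CUBIC))
E
```

```text
(no output)
```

View pics/sc1c.png

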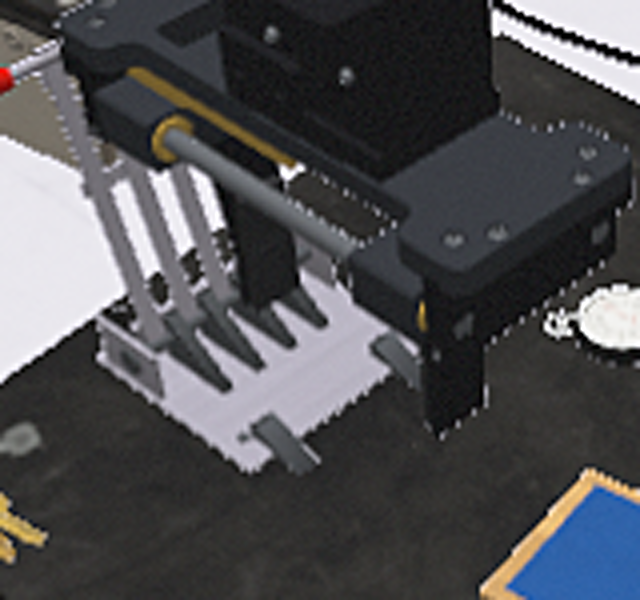

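The backrest stands open; both toes are visible at crop (285,442) and (400,358), although the gripper hides part of the stand. I move over to the panel's +x side.

Call:
{"name": "send_rows", "arguments": {
  "plan": [
    [0,-0.0351,-0.0103,0,0],
    [0,-0.0351,-0.0103,0,0],
    [0,-0.0351,-0.0103,0,0],
    [0,-0.0351,-0.0103,0,0],
    [0,-0.0351,-0.0103,0,0],
    [0,-0.0351,-0.0103,0,0],
    [0,-0.0351,-0.0103,0,0],
    [0,0,0,0.02,0],
    [0,0,0,0,0]
  ]
}}

```text
time_s: 8.0
position: [0.6448, -0.1568, 0.2456]
tcp_rot: [[-1.0, -0.0, -0.003], [-0.0, 1.0, 0.002], [0.003, 0.002, -1.0]]
force: [-2.3, 0.2, -0.8]
opening: 1.002
grasp_force: 0.0
```

```bash
python3 - <<'E'
from h import *
print(read_state()['position'])
for n in ("scene","side"):
    p,d=capture(n); cv2.imwrite(f"pics/{n}2.png",p); np.save(f"pics/{n}2.npy",d)
p=cv2.imread("pics/scene2.png"); q=cv2.imread("pics/side2.png")
cv2.imwrite("pics/c2.png",np.hstack([cv2.resize(p[100:220,130:250],None,fx=4,fy=4,interpolation=cv2.INTER_CUBIC)[:480,:400],cv2.resize(q[180:300,130:230],None,fx=4,fy=4,interpolation=cv2.INTER_CUBIC)]))
E
```

```text
[ 0.644805   -0.15679034  0.24562507]
```

View pics/c2.png

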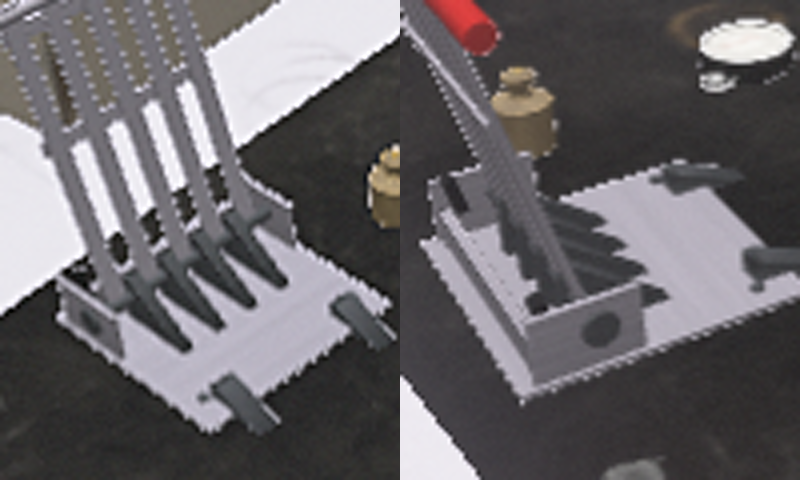

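Crop shows the open backrest, left half: base front corners (207,430) and (388,305), back-left (58,315), and toe tips near (270,428) and (383,345). I cast these.

```bash
python3 - <<'E'
from h import *
c=calibration("scene"); f=lambda u:(130+(u[0]+.5)/4-.5,100+(u[1]+.5)/4-.5)
A={}
for nm,u,z in (("FL",(207,431),.004),("FR",(390,305),.004),("BL",(58,316),.004),("toeL",(270,428),0.002),("toeR",(384,344),0.002),("crestL",(226,375),.014),("crestR",(342,297),.014)):
    A[nm]=onplane(c,[f(u)],z)[0]; print(nm,A[nm].round(4))
for a,b in (("FL","FR"),("toeL","toeR"),("crestL","crestR")):
    d=A[b]-A[a]; print(a,b,np.linalg.norm(d[:2]).round(4),np.degrees(np.arctan2(d[1],d[0])).round(2),((A[a]+A[b])/2).round(4))
d=A["BL"]-A["FL"]; print('side',np.linalg.norm(d),np.degrees(np.arctan2(-d[0],d[1])))
# gray-edge line fits of base front/left edges
p=cv2.imread("pics/scene2.png"); H,S,V=cv2.split(cv2.cvtColor(p,cv2.COLOR_BGR2HSV)); m=(V>120)&(S<60)
g=cv2.createLineSegmentDetector().detect(V[100:220,130:250])[0][:,0]
for l in g:
    if np.hypot(l[2]-l[0],l[3]-l[1])>18:
        q=onplane(c,[(l[0]+130,l[1]+100),(l[2]+130,l[3]+100)],.004); e=q[1]-q[0]
        print(q[:,:2].round(4).tolist(),np.degrees(np.arctan2(e[1],e[0])).round(1))
E
```

```text
FL [0.4658 0.1086 0.004 ]
FR [0.6011 0.1093 0.004 ]
BL [0.4658 0.2415 0.004 ]
toeL [0.4912 0.0873 0.002 ]
toeR [0.5777 0.0899 0.002 ]
crestL [0.4944 0.1252 0.014 ]
crestR [0.58   0.1258 0.014 ]
FL FR 0.1354 0.31 [0.5335 0.1089 0.004 ]
toeL toeR 0.0866 1.73 [0.5344 0.0886 0.002 ]
crestL crestR 0.0856 0.36 [0.5372 0.1255 0.014 ]
side 0.13296548160984023 -0.014570684332636996
[[0.4444, 0.2677], [0.5091, 0.2758]] 7.2
[[0.636, 0.2886], [0.8483, 0.3113]] 6.1
[[0.6059, 0.1128], [0.5981, 0.2149]] 94.4
[[0.4621, 0.2386], [0.4662, 0.1092]] -88.2
[[0.5007, 0.108], [0.573, 0.1087]] 0.6
[[0.54, 0.2373], [0.5283, 0.1674]] -99.5
[[0.651, 0.3656], [0.6119, 0.2928]] -118.3
[[0.6926, 0.3881], [0.6394, 0.2947]] -119.7
[[0.7687, 0.399], [0.6938, 0.39]] -173.1
[[0.6212, 0.363], [0.581, 0.2841]] -117.0
[[0.6241, 0.2926], [0.6638, 0.364]] 60.9
[[0.5921, 0.3622], [0.5541, 0.2828]] -115.6
[[0.5973, 0.2905], [0.6362, 0.3659]] 62.7
[[0.568, 0.2847], [0.6074, 0.3649]] 63.8
[[0.5661, 0.3679], [0.5262, 0.2791]] -114.2
[[0.5141, 0.281], [0.5503, 0.3651]] 66.7
[[0.5399, 0.2807], [0.5783, 0.364]] 65.3
[[0.5816, 0.3971], [0.6281, 0.4907]] 63.6
```

Call:
{"name": "send_rows", "arguments": {
  "plan": [
    [0,0,-0.003,0.03,-0.008],
    [0,0,0,0.04,0],
    [0,0,0,0.04,0],
    [0,0,0,0.04,0],
    [0,0,0,0.03,0],
    [0,0,0,0.025,0],
    [0,0,0,0.015,0],
    [0,0,0,0.0066,0],
    [0,0,0,0,0]
  ]
}}

```text
time_s: 8.85
position: [0.6432, -0.1598, 0.0219]
tcp_rot: [[-1.0, -0.008, -0.002], [-0.008, 1.0, 0.001], [0.002, 0.001, -1.0]]
force: [-0.2, -0.3, -0.0]
opening: 1.001
grasp_force: 0.0
```

Call:
{"name": "send_rows", "arguments": {
  "plan": [
    [0,0,0,0.003,0],
    [0,0.004,0,0,0],
    [0,0.004,0,0,0],
    [0,0.004,0,0,0],
    [0,0.004,0,0,0],
    [0,0.004,0,0,0],
    [0,0.004,0,0,0],
    [0,0.004,0,0,0],
    [0,0.004,0,0,0],
    [0,0.004,0,0,0],
    [0,0.004,0,0,0],
    [0,0.004,0,0,0],
    [0,0.0024,0,0,0],
    [0,0,0,0,0]
  ]
}}

```text
time_s: 10.02
position: [0.5969, -0.1606, 0.0194]
tcp_rot: [[-1.0, -0.008, -0.001], [-0.008, 1.0, 0.001], [0.001, 0.001, -1.0]]
force: [-0.1, -0.4, 0.5]
opening: 1.004
grasp_force: 0.0
```

```bash
cat > pan.py <<'E'
from h import *
import sys
print(read_state()['position'])
for n,pn in (("scene",(297,246)),("side",(311,198))):
    p,d=capture(n); cv2.imwrite(f"pics/{n}_{sys.argv[1]}.png",p); c=calibration(n)
    H,S,V=cv2.split(cv2.cvtColor(p,cv2.COLOR_BGR2HSV))
    m=blob((H>100)&(H<125)&(S>120)&(V>60),pn)
    r=cv2.minAreaRect(np.float32(onplane(c,px(m),.01)[:,:2]*1000)); print(n,m.sum(),np.round(r[0],1),np.round(r[1],1),round(r[2],2))
E
python3 pan.py 3
```

```text
[ 0.59693518 -0.16060118  0.01935151]
scene 2639 [ 535.  -114.4] [ 82.1 153.8] 0.42
side 108 [211.8 163.1] [ 6.7 41.4] 63.86
```

Call:
{"name": "send_rows", "arguments": {
  "plan": [
    [0,-0.005,0,0,0],
    [0,-0.005,0,-0.005,0],
    [0,0,0,-0.03,0],
    [0,0,0,-0.03,0],
    [167,0.0175,-0.0262,-0.01,0],
    [167,0.0175,-0.0262,0,0],
    [167,0.0175,-0.0262,0,0],
    [167,0.0175,-0.0262,0,0],
    [167,0,0,0,0.1122],
    [167,0,0,0,0.1122],
    [167,0,0,0,0.1122],
    [167,0,0,0,0.1122],
    [167,0,0,0,0.1122],
    [167,0,0,0,0.1122],
    [167,0,0,0,0.1122]
  ]
}}

```text
time_s: 11.37
position: [0.5394, -0.2663, 0.0948]
tcp_rot: [[-0.709, 0.705, 0.001], [0.705, 0.709, -0.0], [-0.001, 0.0, -1.0]]
force: [-0.8, -0.1, -0.9]
opening: 0.358
grasp_force: 0.0
```

Call:
{"name": "send_rows", "arguments": {
  "plan": [
    [167,0,0,0,0.1122],
    [167,0,0,0,0.1122],
    [167,0,0,0,0.1122],
    [167,0,0,0,0.1122],
    [167,0,0,0,0.1122],
    [167,0,0,0,0.1122],
    [167,0,0,0,0.1122],
    [167,0,0,0,0]
  ]
}}

```text
time_s: 12.03
position: [0.5394, -0.2662, 0.0948]
tcp_rot: [[-0.007, 1.0, 0.001], [1.0, 0.007, -0.0], [-0.0, 0.001, -1.0]]
force: [-0.5, -0.4, -0.2]
opening: 0.341
grasp_force: 0.0
```

```bash
python3 pan.py 4; python3 -c "
from rig import *;s=read_state();print(s['opening'],s['joint_positions'],s['tcp_rot'])"
```

```text
[ 0.53939835 -0.26623912  0.09482458]
scene 2389 [ 535.  -114.4] [ 82.1 153.8] 0.42
side 31 [567.8 -44.6] [14.9 26.6] 56.39
0.3458369593231393 [-3.69122629e+01  3.91675399e+01  9.20505978e+01 -3.18401013e-03
  4.87526190e+01 -3.75647829e+01] [[-1.14249361e-02  9.99934660e-01  3.82994428e-04]
 [ 9.99934674e-01  1.14250665e-02 -3.39945685e-04]
 [-3.44299210e-04  3.79085551e-04 -9.99999869e-01]]
```

Call:
{"name": "send_rows", "arguments": {
  "plan": [
    [167,0,-0.003,0.03,0],
    [167,0,0,0.03,0],
    [167,0,0,0.0143,0],
    [167,0.01,0,0,0],
    [167,0.01,0,0,0],
    [167,0.005,0,0,0],
    [167,0.005,0,0,0],
    [167,0.006,0,0,0],
    [167,0.007,0,0,0],
    [167,0.007,0,0,0],
    [167,0.007,0,0,0],
    [167,0.007,0,0,0],
    [167,0.007,0,0,0],
    [167,0.007,0,0,0],
    [167,0.007,0,0,0],
    [167,0.007,0,0,0],
    [167,0.007,0,0,0],
    [167,0.007,0,0,0],
    [167,0.005,0,0,0],
    [167,0,0,0,0]
  ]
}}

```text
time_s: 13.8
position: [0.5341, -0.1534, 0.0199]
tcp_rot: [[-0.009, 1.0, -0.002], [1.0, 0.009, 0.001], [0.001, -0.002, -1.0]]
force: [0.8, 0.0, 0.5]
opening: 0.346
grasp_force: 0.0
```

```bash
sed -i 's/(297,246)/(260,220)/; s/(311,198)/(280,215)/' pan.py; python3 pan.py 5
```

```text
[ 0.53412059 -0.15339919  0.01991848]
scene 1500 [533.6  -7.9] [ 82.  112.9] 0.5
side 786 [535.1  -3.9] [ 80.9 100.4] 0.36
```

View pics/scene_5.png

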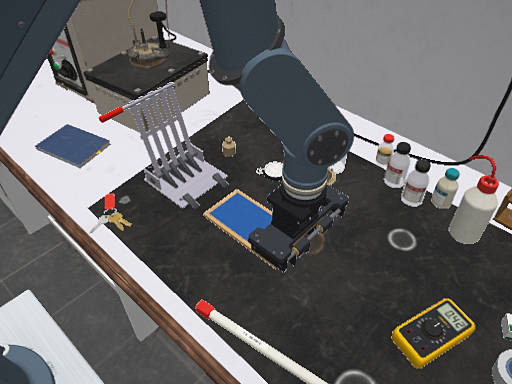

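The panel lies square, its head just before the toes, and nothing else has moved. I continue pushing.

Call:
{"name": "send_rows", "arguments": {
  "plan": [
    [167,0.007,0.0001,0,0],
    [167,0.007,0.0001,0,0],
    [167,0.007,0.0001,0,0],
    [167,0.007,0.0001,0,0],
    [167,0.007,0.0001,0,0],
    [167,0.007,0.0001,0,0],
    [167,0.007,0.0001,0,0],
    [167,0.007,0.0001,0,0],
    [167,0.007,0.0001,0,0],
    [167,0.007,0.0001,0,0],
    [167,0.007,0.0001,0,0],
    [167,0.007,0.0001,0,0],
    [167,0.007,0.0001,0,0],
    [167,0.007,0.0001,0,0],
    [167,0,0,0,0]
  ]
}}

```text
time_s: 15.15
position: [0.5349, -0.0555, 0.0201]
tcp_rot: [[-0.009, 1.0, -0.001], [1.0, 0.009, 0.001], [0.001, -0.001, -1.0]]
force: [0.1, 0.0, 0.0]
opening: 0.347
grasp_force: 0.0
```

```bash
python3 - <<'E'
from h import *
a=[capture(n)[0] for n in ("scene","side")]
cv2.imwrite("pics/c6.png",np.hstack([cv2.resize(a[0][90:290,120:320],(400,400)),cv2.resize(a[1][100:300,100:300],(400,400))]))
E
```

```text
(no output)
```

View pics/c6.png

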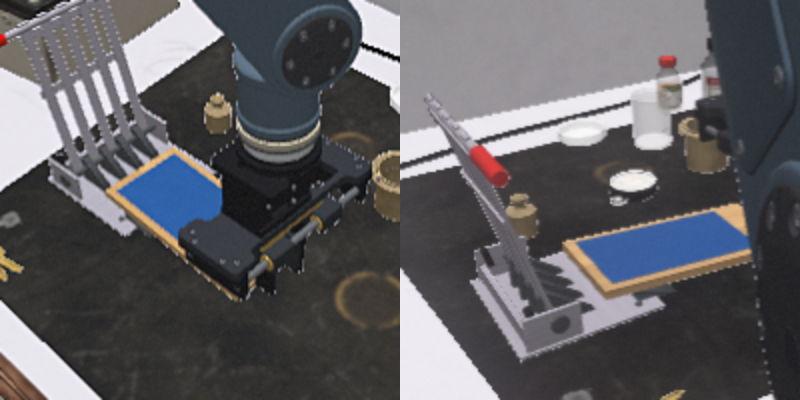

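The panel rides up over the toes, its head at the left image near (140,170), still square. Before pushing on, I check whether the wrist camera, which lies on the panel's side of the tool, is a solid body that could meet the painted face.

```bash
python3 - <<'E'
from h import *
def proj(n,P):
    c=calibration(n);R=np.array(c['rotation']);q=(np.array(P)-c['xyz'])@R
    K=np.array([[c['fx'],0,c['cx']],[0,c['fy'],c['cy']],[0,0,1.]])
    return cv2.projectPoints(q.reshape(1,1,3),np.zeros(3),np.zeros(3),K,np.float64(c['dist_coeffs']))[0].ravel(),q[2]
w=np.array(calibration("wrist")['xyz']); print('now',w, read_state()['position'])
p,d=capture("side"); u,z=proj("side",w); print('side',u,z,d[int(u[1])-6:int(u[1])+7:3,max(0,int(u[0])-12):int(u[0])+13:4].round(3))
for n,k,tcp in (("scene","1",(.399,-.088,.27)),("side","1",(.399,-.088,.27)),("side","2",(.6448,-.1568,.2456))):
    P=np.array(tcp)+[-.0834,0,.1466]; u,z=proj(n,P); D=np.load(f"pics/{n}{k}.npy"); print(n,k,u,z)
    x,y=int(u[0]),int(u[1])
    if 12<x<500 and 8<y<376: print(D[y-8:y+9:4,x-12:x+13:4].round(3))
p,d=capture("wrist"); cv2.imwrite("pics/w6.png",p); print('wrist min depth',d[d>0].min(), d[0::60,::85].round(2))
# nearest points to w ahead (y>tcp) in side cloud: arm points with z .09-.25 and y>tcp+.04
p,d=capture("side");c=calibration("side");yy,xx=np.mgrid[0:384,0:512];P=cloud(c,np.c_[xx.ravel(),yy.ravel()],d)
t=read_state()['position'];k=(abs(P[:,0]-t[0])<.12)&(P[:,2]>.07)&(P[:,2]<.3)&(P[:,1]<.08)&(P[:,1]>t[1]-.1)
Q=P[k];
for z0 in np.arange(.07,.3,.02):
    s=Q[(Q[:,2]>=z0)&(Q[:,2]<z0+.02)]
    if len(s): print(round(z0,2),len(s),'ymax-tcp',(s[:,1].max()-t[1]).round(3), 'at x',s[s[:,1].argmax(),0].round(3))
E
```

```text
now [0.53496502 0.02763946 0.16657942] [ 0.53538254 -0.05669183  0.02019749]
side [249.58504383 145.60582149] 0.7337422192254813 [[1.122 1.267 1.231 1.243 1.106 1.099 0.297]
 [1.125 1.22  1.247 1.241 1.112 1.104 0.309]
 [1.128 1.222 0.    1.216 1.114 1.109 0.309]
 [1.129 1.196 1.196 1.196 1.118 0.854 0.31 ]
 [1.135 1.175 1.175 0.844 0.843 0.841 0.313]]
scene 1 [139.7349045  104.57621199] 0.45304986468434727
[[1.032 1.026 0.554 0.553 0.553 0.553 0.553]
 [1.048 1.041 0.56  0.55  0.546 0.544 0.547]
 [0.855 0.857 0.564 0.555 0.546 0.546 0.55 ]
 [0.854 0.862 0.867 0.561 0.558 0.566 0.57 ]
 [1.083 0.869 0.869 1.05  0.564 0.561 0.559]]
side 1 [414.2515695 -13.7868329] 0.5046635407541703
side 2 [326.78069966   2.96064148] 0.7373341870937583
wrist min depth 0.05745302 [[0.14 0.14 0.12 0.12 0.12 0.14 0.14]
 [0.15 0.15 0.14 0.14 0.14 0.15 0.14]
 [0.16 0.16 0.15 0.15 0.15 0.16 0.15]
 [0.17 0.17 0.16 0.16 0.17 0.17 0.17]
 [0.19 0.19 0.19 0.19 0.18 0.18 0.16]
 [0.07 0.2  0.08 0.2  0.08 0.2  0.07]
 [0.07 0.06 0.07 0.07 0.07 0.07 0.07]]
0.07 85 ymax-tcp 0.04 at x 0.576
0.09 154 ymax-tcp 0.04 at x 0.619
0.11 115 ymax-tcp 0.04 at x 0.623
```

No solid body at the camera, and the gripper body reaches only 40 mm ahead of the TCP, so there is clearance. Continuing.

Call:
{"name": "send_rows", "arguments": {
  "plan": [
    [167,0.006,0.0001,0,0],
    [167,0.006,0.0001,0,0],
    [167,0.006,0.0001,0,0],
    [167,0.006,0.0001,0,0],
    [167,0.006,0.0001,0,0],
    [167,0.006,0.0001,0,0],
    [167,0.006,0.0001,0,0],
    [167,0.006,0.0001,0,0],
    [167,0.006,0.0001,0,0],
    [167,0.006,0.0001,0,0],
    [167,0.006,0.0001,0,0],
    [167,0.006,0.0001,0,0],
    [167,0.006,0.0001,0,0],
    [167,0.006,0.0001,0,0],
    [167,0.006,0.0001,0,0]
  ]
}}

```text
time_s: 16.65
position: [0.5359, 0.0336, 0.0201]
tcp_rot: [[-0.008, 1.0, -0.0], [1.0, 0.008, 0.0], [0.0, -0.0, -1.0]]
force: [-0.2, -3.1, -0.4]
opening: 0.345
grasp_force: 1.1
```

```bash
python3 - <<'E'
from h import *
a=[capture(n)[0] for n in ("scene","side")]
cv2.imwrite("pics/c7.png",np.hstack([cv2.resize(a[0][90:290,100:300],(400,400)),cv2.resize(a[1][100:300,100:300],(400,400))]))
E
```

```text
(no output)
```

View pics/c7.png

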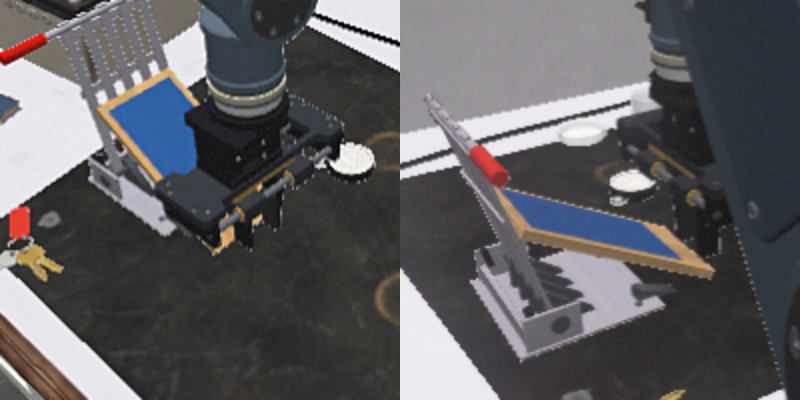

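The head climbs the backrest squarely, with the foot before the toe ramps and the gripper clear of the paint. I push the foot over the crest.

Call:
{"name": "send_rows", "arguments": {
  "plan": [
    [167,0.006,0.0001,0,0],
    [167,0.006,0.0001,0,0],
    [167,0.006,0.0001,0,0],
    [167,0.006,0.0001,0,0],
    [167,0.006,0.0001,0,0],
    [167,0.006,0.0001,0,0],
    [167,0.006,0.0001,0,0],
    [167,0.006,0.0001,0,0],
    [167,0.006,0.0001,0,0],
    [167,0.005,0,0,0],
    [167,0.005,0,0,0],
    [167,0.005,0,0,0],
    [167,0.005,0,0,0],
    [167,0.005,0,0,0],
    [167,0.005,0,0,0],
    [167,0.003,0,0,0],
    [167,0,0,0,0],
    [167,0,0,0,0]
  ]
}}

```text
time_s: 18.25
position: [0.5361, 0.1202, 0.02]
tcp_rot: [[-0.009, 1.0, -0.0], [1.0, 0.009, 0.0], [0.0, -0.0, -1.0]]
force: [0.0, -0.5, -0.1]
opening: 0.343
grasp_force: 0.1
```

```bash
python3 - <<'E'
from h import *
a=[capture(n)[0] for n in ("scene","side")]
cv2.imwrite("pics/c8.png",np.hstack([cv2.resize(a[0][90:290,100:300],(400,400)),cv2.resize(a[1][130:280,120:270],(400,400),interpolation=cv2.INTER_CUBIC)]))
E
```

```text
(no output)
```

View pics/c8.png

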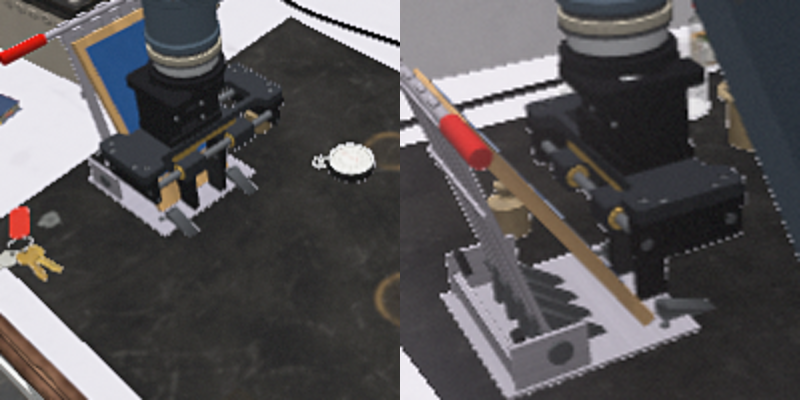

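The foot sits behind the left toe (right image near (648,318)). I withdraw straight back, then up, slowly at first.

Call:
{"name": "send_rows", "arguments": {
  "plan": [
    [167,-0.003,0,0,0],
    [167,-0.003,0,0,0],
    [167,-0.003,0,0,0],
    [167,-0.005,0,0,0],
    [167,-0.01,0,0,0],
    [167,-0.02,0,0,0],
    [167,-0.03,0,0,0],
    [167,-0.03,0,0,0],
    [167,-0.03,0,0,0],
    [167,-0.03,0,-0.02,0],
    [167,-0.03,0,-0.03,0],
    [167,-0.03,0,-0.03,0],
    [167,-0.03,0,-0.02,0],
    [167,-0.03,0,0,0],
    [167,-0.03,0,0,0],
    [167,0,0,0,0]
  ]
}}

```text
time_s: 19.68
position: [0.5402, -0.2002, 0.1203]
tcp_rot: [[-0.003, 1.0, 0.005], [1.0, 0.003, -0.005], [-0.005, 0.005, -1.0]]
force: [0.5, 0.3, -0.1]
opening: 0.349
grasp_force: 0.0
```

```bash
python3 - <<'E'
from h import *
for n in ("scene","side"):
    p,D=capture(n); c=calibration(n); cv2.imwrite(f"pics/{n}9.png",p)
    H,S,V=cv2.split(cv2.cvtColor(p,cv2.COLOR_BGR2HSV))
    bl=(H>100)&(H<125)&(S>120)&(V>50); wood=(H>8)&(H<25)&(S>60)&(V>90)
    uv=px(bl|wood); P=cloud(c,uv,D); k=(abs(P[:,0]-.535)<.075)&(P[:,1]>.09)&(P[:,1]<.27)&(P[:,2]>.003)&(D[uv[:,1],uv[:,0]]>0)
    Q=P[k]; b=bl[uv[:,1],uv[:,0]][k]; print(n,k.sum(),b.sum(),'lo',np.percentile(Q,1,axis=0).round(4),'hi',np.percentile(Q,99,axis=0).round(4))
    if b.sum()>200:
        B=Q[b]; m=B.mean(0); u,s,vt=np.linalg.svd(B-m,full_matrices=False); nn=vt[2]*-np.sign(vt[2,1]); print('face normal',nn.round(3),'slope',np.degrees(np.arccos(nn[2])).round(1),'yaw',np.degrees(np.arctan2(nn[0],-nn[1])).round(2),'rms',s[2]/len(B)**.5)
        ex=np.array([1,0,0])-nn*nn[0]; ex/=np.linalg.norm(ex); ey=np.cross(nn,ex)
        r=cv2.minAreaRect(np.float32(np.c_[(B-m)@ex,(B-m)@ey]*1000)); print('blue rect',r,'centre',(m+ex*r[0][0]/1e3+ey*r[0][1]/1e3).round(4))
    if n=="scene":
        for u in ((229,147),(272,171),(320,175),(320,190)): print(u,cloud(c,[u],D).round(3))
E
```

```text
scene 3826 2480 lo [0.4823 0.1279 0.0138] hi [0.5808 0.2349 0.1771]
face normal [ 0.013 -0.838  0.546] slope 56.9 yaw 0.92 rms 0.0014908009296512284
blue rect ((0.8833541870117188, -2.2987442016601562), (83.2904281616211, 155.69569396972656), 0.5838348269462585) centre [0.533  0.1866 0.1052]
(229, 147) [[0.657 0.16  0.028]]
(272, 171) [[0.672 0.035 0.018]]
(320, 175) [[ 0.488 -0.211  0.277]]
(320, 190) [[ 0.488 -0.214  0.252]]
side 536 0 lo [0.4844 0.1281 0.0093] hi [0.5777 0.2364 0.1763]
```

The panel leans at 56.9°, head about 175 mm up, yaw under 1°, foot at the toes. The weight and stopwatch have not moved, and the arm is clear.

```bash
python3 -c "
from rig import *;print(hand_in())"
```

```text
the job is handed in; nothing more can be done
None
```

The job is handed in at about 20 s: the backrest is open on its rests and the panel leans squarely on it at 56.9°, painted face outward, foot behind both toes; the weight and stopwatch are unmoved, and I never touched the cup or the paint but did not re-measure the cup, which the arm hid at the end.

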